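Draw a coupon from the feed magazine onto the balance

TASK

Two feed magazines of flat aluminium coupons stand on the bench. From the one with the narrower coupons, pull the bottom coupon straight out through the slot by its protruding end, and lay it flat in the middle of the balance's square steel pan. Set it down gently rather than dropping it, and leave the rest of that stack in its magazine.

Things in the scene. Friction and masses are not known exactly. Their poses are not given: they have to be found in the camera images.
- bottom_c (a point): Centre of the narrower stack's bottom coupon: aluminium bar 120 (its x) x 30 (y) x 8 mm (z), level, underside 35 mm above the bench. Its -x end, 60 mm from here, sticks out 37 to 43 mm over free space from the front of a fixed grey magazine. It slides out along its own -x through an 11 mm high slot; 86 mm of travel takes its tail clear of the front. The stack adds a few newtons of friction.
- next_c (a point): Centre of the coupon lying on the bottom one, same size and axes. The magazine's front gate holds it back; it sinks 8 mm when the bottom one is gone. The magazine is 45 mm wide (foot 70 mm wide, 10 mm high), its walls rise to 73 mm above the bench. A like magazine, with coupons 48 mm wide, stands to its left or right.
- top_c (a point): Centre of the uppermost of the four coupons of the same stack, same size and axes. It too sinks 8 mm; its upper face starts 67 mm above the bench.
- pan (a point): Middle of the upper face of the balance's square steel pan, 84 mm above the bench; pan 170 x 170 mm, flat, fixed, nothing above it, x and y along its edges. The fixed white balance body (290 x 210 mm, 64 mm high, display towards the robot) extends 195 mm to -x, 95 mm to +x and 105 mm to each side of this point.
Mind the look-alikes: they are no part of the job. Leave any brown or pink look-alike of the part that bears bottom_c alone.

How it is judged:
By the outcome, as a careful person would: the job done as asked, in the order asked, and still so for the second after the job is handed in, with the robot touching nothing.
It also fails if it takes over 35 s, if anything falls off the work surface, if the arm or the gripper's body presses on something with over 40 N, if the wrist force passes 120 N, or if a joint passes its speed limit or range.

ROBOT

A 7-joint arm with a two-finger parallel gripper is mounted at the origin on the work surface. World frame = base frame: x ahead of the robot, y to its left, z up, the work surface at z = 0. Lengths are in m, angles in rad, forces in N, time in s.
With the tool pointing down it reaches from about 0.4 to 0.85 m from the base axis. Payload 4.5 kg.
Tool frame: the origin (TCP) lies at the very end of the fingers, on their centre line; the grasp point (between the pads) lies 19 mm behind it (r.grip_point_offset is the distance from the TCP to the grasp point, in m); y points along the fingers, x is the direction in which the jaws open and shut, and the axes are right-handed (so a half turn about y gives the same grasp; the last joint's range is limited). The gripper opens to 88 mm and grips with 3 to 60 N. Pads are 18 mm wide; open, the fingers measure 123 mm over their backs; the gripper's body (75 mm by 187 mm) begins 45 mm behind the grasp point.
Start: joints at [1.27, 0.689, -0.195, 1.565, 0.157, 0.902, -0.215], TCP at [0.205, -0.59, 0.239] pointing down, gripper open.
Joint ranges: [-3.01, 3.01], [-0.46, 2.08], [-1.47, 1.51], [0.13, 2.56], [-1, 4.14], [0.04, 2.09], [-2.66, 2.66]. Speed limits (rad/s): [2.57, 2.57, 3.14, 3.14, 3.14, 3.14, 3.14].

INTERFACE

Orientations are given as a unit quaternion [x, y, z, w].
In Python, from plant import get_state, snapshot, camera_params, job, r gives the robot as it stands.
- The arm moves only by the tool carry_out, never from a script. Its arguments are lists of equal length, an entry for each row: "offset": the shift along the world's x, y, z in m, a list of three; "twist": the turn about the world's z in degrees. In form: {"offset": [[tx, ty, tz], ...], "twist": [twist, ...]}. A call has 1 to 8 rows; each row shifts and turns the commanded pose from where the row before left it; what a row does not reach is not made up. A row lasts 1/8 s, in which the tool goes at most 62.5 mm and 10.7 degrees, less where a joint would pass 70% of its speed; a pose out of reach is approached as far as the arm can. A call with a gripper value outside its range is refused whole. "grip" is the finger opening in m, from 0 to 0.0881, set as the call begins (left out, the last holds). The fingers move at their own pace and stop on an object; "newtons" is the grip in N (left out, the last holds). Time passes only in rows, so rows that do not move let the fingers close. It gives the time, the measured TCP pose, the force and the opening at its end, in the units of the state.
- get_state(): the state, without advancing time (a new reading comes with each control period).
- snapshot(name): name is "scene" or "top" or "wrist"; returns the picture (480x640x3 uint8, red, green, blue); there is no depth.
- camera_params(name): a dict with "camera_matrix" (3x3 intrinsics, pixels), "eye" and "orientation" of the camera in the world. Camera axes: x right, y up, looking along -z (the intrinsics and any distortion apply to the point x, -y, -z); pixel columns grow to the right and rows downward; lengths in m; the calibration is good to about 2 mm. A picture is of the moment at which its call begins: read the wrist's pose just before it. camera_params takes no time and is no camera call; for the wrist camera it gives the pose at the moment of the call.
- job.finish_job(): hands the job in, once; it reports no verdict.
The state is a dict: "clock": time; "q": joint angles; "qd": joint speeds; "joint_torque": joint torques, N m; "tool_pos": TCP position; "eef_rot": TCP orientation; "contact_force": force on the tool from outside, world axes, zero at the start; "moment": the same for the moment, N m; "opening": opening from 0.0 (shut) to 1.0 (fully open).
Only numpy, scipy, OpenCV 4.12 (cv2) and the standard library are available. Lean on these libraries where they do the work, as an engineer would, in place of code of your own. Each camera call takes 0.05 s, during which the arm holds its last target. There are 200 camera calls.

## Working session

There is one attempt and no reset: what is moved stays moved. The work goes in short steps, Python scripts to look and compute and a tool call to move; the robot and the scene stay as the last step left them, time stands still between calls to the robot, and variables do not carry over. Pictures are saved under pics/ and viewed, about 8 in all and at most 12, crops included, and the job is handed in when it is done.

Besides the shell and the picture viewer there is one more tool, called after "Emit:" in YAML: its name, and indented under it one key for each argument. carry_out: Moves the arm, as the interface text tells. Its arguments: {"type":"object","properties":{"offset":{"type":"array"},"twist":{"type":"array"},"grip":{"type":"number"},"newtons":{"type":"number"}},"required":["offset","twist"]}

```bash
mkdir -p pics; ls; python3 - <<'E'
from plant import *
import cv2
for n in("scene","top"):
    cv2.imwrite(f"pics/{n}0.png",snapshot(n)[:,:,::-1]); print(n,camera_params(n))
print(get_state(), r.grip_point_offset)
E
```

```text
pics
scene {'camera_matrix': array([[529.20292921,   0.        , 321.20323249],
       [  0.        , 529.20292921, 239.84813404],
       [  0.        ,   0.        ,   1.        ]]), 'eye': array([ 0.985513  , -0.52650547,  1.04524202]), 'orientation': array([0.2799099 , 0.12333551, 0.37000841, 0.87723006])}
top {'camera_matrix': array([[462.51158727,   0.        , 314.07090401],
       [  0.        , 462.51158727, 242.93941934],
       [  0.        ,   0.        ,   1.        ]]), 'eye': array([ 0.38637856, -0.06655129,  1.10666001]), 'orientation': array([ 0.0361057 , -0.03432991, -0.70050851,  0.71190284])}
{'clock': 0.1, 'q': array([ 1.26980148,  0.68989284, -0.19451818,  1.56619295,  0.15731049,
        0.90245212, -0.21508646]), 'qd': array([ 0.00086308, -0.00154235,  0.00041602, -0.00379394, -0.00078188,
       -0.00013677,  0.000714  ]), 'joint_torque': array([-3.40699327e-03, -5.28499532e+01, -1.27095055e+00, -1.53834647e+01,
       -5.24432631e-02,  2.06857949e-03,  2.58754989e-05]), 'tool_pos': array([ 0.20514571, -0.5898141 ,  0.23800725]), 'eef_rot': array([-0.57605289,  0.41014693, -0.4092065 ,  0.57662172]), 'contact_force': array([0.34999694, 0.06647757, 0.46373916]), 'moment': array([ 0.00043261, -0.02489077,  0.01226937]), 'opening': 1.0009865814821453} 0.0187
```

View pics/scene0.png

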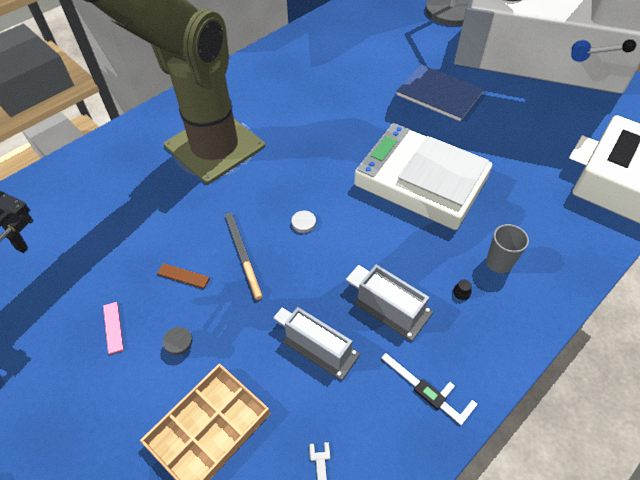

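View pics/top0.png

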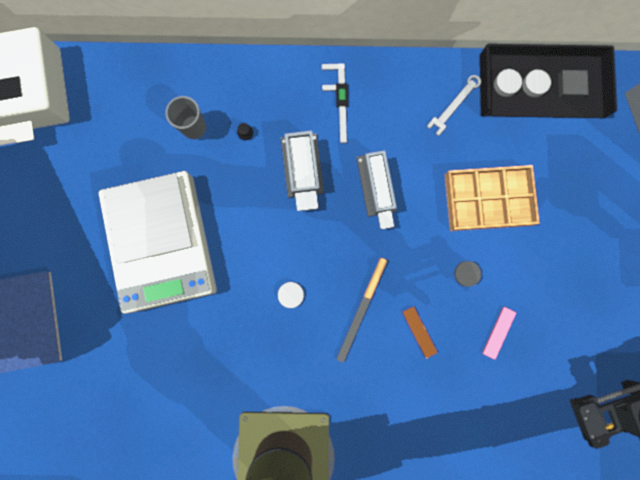

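Candidates (top view): narrow magazine with stub at (386,219), right of the wide magazine with stub at (306,200). Look-alikes: brown bar (420,332), pink bar (499,333). The narrower stack is the one at (378,185), scene (318,342). I'll check it in a crop and measure.

```bash
cat > h.py <<'E'
import numpy as np, cv2
from plant import *
from scipy.spatial.transform import Rotation as R
def cast(cp,uv,z):
    uv=np.atleast_2d(np.asarray(uv,float)); K=cp["camera_matrix"]
    d=np.c_[(uv[:,0]-K[0,2])/K[0,0],-(uv[:,1]-K[1,2])/K[1,1],-np.ones(len(uv))]
    d=R.from_quat(cp["orientation"]).apply(d); e=np.array(cp["eye"])
    return e+d*((z-e[2])/d[:,2])[:,None]
def proj(cp,p):
    K=cp["camera_matrix"]; c=R.from_quat(cp["orientation"]).inv().apply(np.atleast_2d(p)-cp["eye"])
    return np.c_[K[0,2]+K[0,0]*c[:,0]/-c[:,2], K[1,2]+K[1,1]*c[:,1]/c[:,2]]
E
python3 - <<'E'
from h import *
t=cv2.imread("pics/top0.png"); s=cv2.imread("pics/scene0.png")
a=cv2.resize(t[135:240,340:430],None,fx=5,fy=5,interpolation=2)[:525]
b=cv2.resize(s[295:385,265:365],None,fx=3.5,fy=3.5,interpolation=2)
c=cv2.resize(t[165:315,95:220],None,fx=2.8,fy=2.8,interpolation=2)[:,:350]
o=np.zeros((600,800,3),np.uint8); o[:525,:450]=a; o[:b.shape[0],450:800]=b[:,:350]
o[320:320+280,450:800]=cv2.resize(c,(350,280)); cv2.imwrite("pics/c1.png",o)
E
```

```text
(no output)
```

View pics/c1.png

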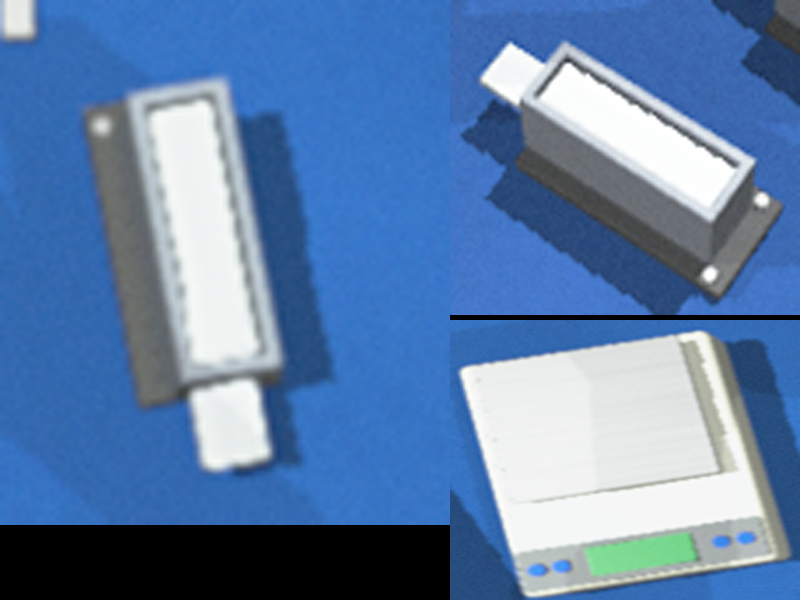

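Crop: narrow magazine confirmed, plain aluminium stub with end corners at top px ~(380.6,229),(394,227); the stub faces the robot. The pan shows clear corners on its robot side and right.

```bash
python3 - <<'E'
from h import *
cp=camera_params("top"); cs=camera_params("scene")
P=lambda l:[(340+x/5,135+y/5) for x,y in l]
Q=lambda l:[(95+(x-450)/2.8,165+(y-320)/1.867) for x,y in l]
np.set_printoptions(precision=4,suppress=True)
e=cast(cp,P([(203,470),(270,460)]),.043);print("end",e,e.mean(0))
st=cast(cp,P([(148,105),(212,98),(253,358),(192,365)]),.067);print("top",st,st.mean(0))
for a,b in((0,3),(1,2)): v=st[a]-st[b];print(np.degrees(np.arctan2(v[1],v[0])),np.linalg.norm(v))
w=cast(cp,P([(130,95),(228,80),(282,368),(183,385)]),.073);print("wall",w,w.mean(0))
for a,b in((0,3),(1,2)): v=w[a]-w[b];print(np.degrees(np.arctan2(v[1],v[0])),np.linalg.norm(v))
# scene: stub end corners
S=lambda l:[(265+(x-450)/3.5,295+y/3.5) for x,y in l]
print("scene end",cast(cs,S([(510,43),(481,81)]),.043))
s=cast(cs,S([(570,62),(738,168),(708,190),(540,97)]),.067);print("scene top",s,s.mean(0))
p=cast(cp,Q([(682,338),(722,470),(513,502)]),.084);print("pan",p,(p[0]+p[2])/2,np.linalg.norm(p[0]-p[1]),np.linalg.norm(p[2]-p[1]))
v=p[0]-p[1];print(np.degrees(np.arctan2(v[1],v[0]))); v=p[2]-p[1];print(np.degrees(np.arctan2(v[1],v[0]))-90)
b=cast(cp,Q([(525,597),(788,555),(715,335)]),.064);print("body",b)
# refine pan and scene pan
for n in("pan",):
    m=cv2.imread("pics/scene0.png")
print("scene pan",cast(cs,[(436,134),(491,167),(461,209),(399,175)],.084))
x=R.from_quat(get_state()["eef_rot"]).as_matrix();print(x)
E
```

```text
end [[ 0.5276 -0.2167  0.043 ]
 [ 0.5328 -0.2477  0.043 ]] [ 0.5302 -0.2322  0.043 ]
top [[ 0.6934 -0.1876  0.067 ]
 [ 0.6972 -0.2171  0.067 ]
 [ 0.5762 -0.2359  0.067 ]
 [ 0.5726 -0.2082  0.067 ]] [ 0.6349 -0.2122  0.067 ]
9.64127287393822 0.12263024729657332
8.852086924032088 0.12245231440332564
wall [[ 0.6962 -0.1787  0.073 ]
 [ 0.704  -0.2235  0.073 ]
 [ 0.5707 -0.2481  0.073 ]
 [ 0.5623 -0.2033  0.073 ]] [ 0.6333 -0.2134  0.073 ]
10.417775241155153 0.1362294976359501
10.433187513449681 0.13547612491429098
scene end [[ 0.5322 -0.2164  0.043 ]
 [ 0.5392 -0.2461  0.043 ]]
scene top [[ 0.5773 -0.2069  0.067 ]
 [ 0.694  -0.1843  0.067 ]
 [ 0.6916 -0.2061  0.067 ]
 [ 0.5819 -0.235   0.067 ]] [ 0.6362 -0.2081  0.067 ]
pan [[0.6385 0.2467 0.084 ]
 [0.4789 0.2077 0.084 ]
 [0.4381 0.3714 0.084 ]] [0.5383 0.309  0.084 ] 0.16435781252215095 0.1687202006531113
13.745083873145584
13.979252111170155
body [[0.3257 0.3637 0.064 ]
 [0.379  0.1558 0.064 ]
 [0.6477 0.2259 0.064 ]]
scene pan [[0.4506 0.395  0.084 ]
 [0.6195 0.3994 0.084 ]
 [0.649  0.2396 0.084 ]
 [0.4779 0.2178 0.084 ]]
[[ 0.3287 -0.0006  0.9444]
 [-0.9444  0.0014  0.3287]
 [-0.0016 -1.     -0.0001]]
```

Emit:
carry_out:
  offset:
    - [0.04,0.04,0]
    - [0.04,0.04,0]
    - [0.04,0.04,0]
    - [0.04,0.04,0]
    - [0.04,0.04,0]
    - [0.04,0.04,0]
    - [0.03,0.04,0]
    - [0.03,0.04,0]
  twist: [-3,-3,-3,0,0,0,0,0]
  grip: 0.06

```text
clock: 1.1
tool_pos: [0.5061, -0.2687, 0.2384]
eef_rot: [0.543, -0.454, 0.453, -0.542]
contact_force: [0.8, -0.0, 0.3]
opening: 0.68
```

Emit:
carry_out:
  offset:
    - [0.03,0.03,-0.02]
    - [0.015,0.012,-0.03]
    - [0,0,-0.03]
    - [0,0,-0.02]
    - [0,0,0]
    - [0,0,0]
  twist: [0,0,0,0,0,0]

```text
clock: 1.85
tool_pos: [0.5508, -0.2285, 0.1394]
eef_rot: [-0.542, 0.453, -0.454, 0.542]
contact_force: [-0.3, 0.5, -0.1]
opening: 0.682
```

```bash
python3 - <<'E'
from h import *
s=get_state();print(s["clock"],s["tool_pos"],s["contact_force"],s["opening"],R.from_quat(s["eef_rot"]).as_matrix()[:,0])
cp=camera_params("wrist");i=snapshot("wrist");print(cp)
for p in [(.531,-.232,.043),(.5527,-.228,.043)]: print(proj(cp,p))
cv2.imwrite("pics/w1.png",i[:,:,::-1])
E
```

```text
1.85 [ 0.55078287 -0.22850314  0.139352  ] [-0.28922599  0.49544085 -0.09034996] 0.6820996455043347 [ 1.76675585e-01 -9.84269019e-01  4.86565224e-04]
{'camera_matrix': array([[400.70302081,   0.        , 323.75728005],
       [  0.        , 400.70302081, 239.82439129],
       [  0.        ,   0.        ,   1.        ]]), 'eye': array([ 0.62684341, -0.21570037,  0.28461706]), 'orientation': array([-0.1151682 ,  0.09595676, -0.634025  ,  0.75864411])}
[[322.07511312 272.58953336]]
[[321.90132557 240.064176  ]]
```

View pics/w1.png

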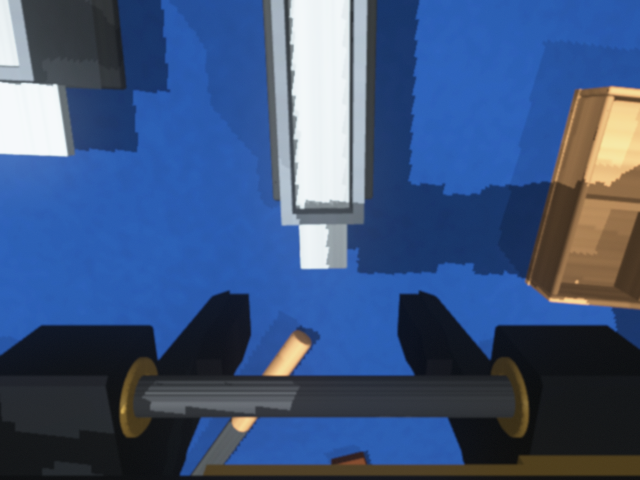

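```bash
python3 - <<'E'
from h import *
cp=camera_params("wrist")
e=cast(cp,[(301,269),(347,268),(301,225)],.043);print(e,(e[0]+e[1])/2); v=e[0]-e[1];print(np.degrees(np.arctan2(v[1],v[0])))
f=cast(cp,[(281,224),(364,223),(292,213),(353,207)],.073);v=f[0]-f[1];print(f,np.degrees(np.arctan2(v[1],v[0])))
a=cast(cp,[(289,20),(350,20),(291,200),(352,200)],.067);print(a); 
for i in(0,1): v=a[i]-a[i+2];print(np.degrees(np.arctan2(v[1],v[0])))
E
```

```text
[[ 0.53119731 -0.21828805  0.043     ]
 [ 0.53714993 -0.24743559  0.043     ]
 [ 0.56027074 -0.21354525  0.043     ]] [ 0.53417362 -0.23286182  0.043     ]
101.54243698434024
[[ 0.56715563 -0.20296121  0.073     ]
 [ 0.57576297 -0.24753848  0.073     ]
 [ 0.57432274 -0.20793008  0.073     ]
 [ 0.58345177 -0.23984315  0.073     ]] 100.92864270833391
[[ 0.66779956 -0.19138527  0.067     ]
 [ 0.67307722 -0.22060876  0.067     ]
 [ 0.58001486 -0.20602663  0.067     ]
 [ 0.58599363 -0.23919568  0.067     ]]
9.469034878498963
12.048292454413232
```

Emit:
carry_out:
  offset:
    - [0.004,-0.001,-0.03]
    - [0,0,-0.03]
    - [0,0,-0.025]
    - [0,0,-0.018]
    - [0,0,0]
    - [0,0,0]
  twist: [0,0,0,0,0,0]

```text
clock: 2.65
tool_pos: [0.5552, -0.2296, 0.0367]
eef_rot: [-0.542, 0.453, -0.454, 0.543]
contact_force: [0.7, 0.8, 0.6]
opening: 0.68
```

```bash
python3 - <<'E'
from h import *
s=get_state();print(s["clock"],s["tool_pos"],s["contact_force"],R.from_quat(s["eef_rot"]).as_matrix()[:,0])
i=snapshot("wrist");cv2.imwrite("pics/w2.png",i[:,:,::-1])
E
```

```text
2.65 [ 0.55516595 -0.22964174  0.03673876] [0.7246044  0.83535297 0.63891722] [ 1.76634802e-01 -9.84275983e-01  9.67568785e-04]
```

View pics/w2.png

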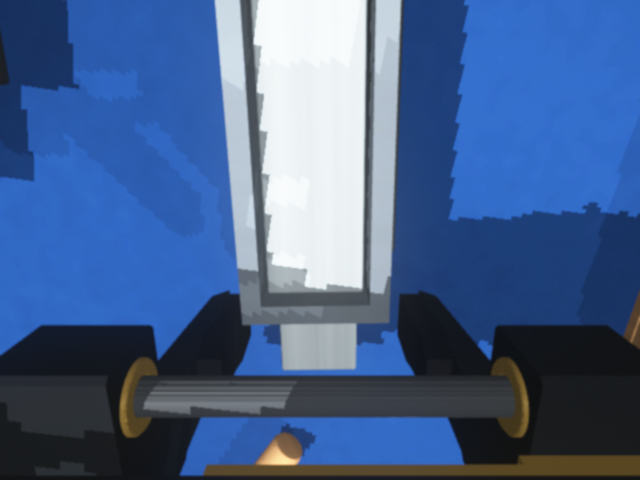

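Emit:
carry_out:
  offset:
    - [0,0.002,-0.001]
    - [0,0,0]
    - [0,0,0]
    - [0,0,0]
    - [0,0,0]
    - [0,0,0]
  twist: [0,0,0,0,0,0]
  grip: 0.02
  newtons: 35

```text
clock: 3.45
tool_pos: [0.5545, -0.2273, 0.0349]
eef_rot: [-0.542, 0.454, -0.454, 0.542]
contact_force: [-0.2, 0.1, 1.9]
opening: 0.338
```

Emit:
carry_out:
  offset:
    - [-0.006,-0.0011,0]
    - [-0.012,-0.0022,0]
    - [-0.014,-0.0026,0]
    - [-0.014,-0.0026,0]
    - [-0.014,-0.0026,0]
    - [-0.014,-0.0026,0]
    - [-0.014,-0.0026,0]
    - [-0.012,-0.0022,0]
  twist: [0,0,0,0,0,0,0,0]

```text
clock: 4.45
tool_pos: [0.4525, -0.246, 0.0346]
eef_rot: [0.543, -0.454, 0.453, -0.542]
contact_force: [-0.0, 1.2, -0.6]
opening: 0.334
```

Emit:
carry_out:
  offset:
    - [-0.01,-0.0018,0]
    - [0,0,0]
    - [0,0,0]
  twist: [0,0,0]

```text
clock: 4.82
tool_pos: [0.4451, -0.2475, 0.0347]
eef_rot: [-0.542, 0.453, -0.454, 0.543]
contact_force: [-0.3, 0.2, -0.9]
opening: 0.334
```

```bash
python3 - <<'E'
from h import *
s=get_state();print(s["clock"],s["tool_pos"],s["contact_force"],s["moment"],s["opening"])
i=snapshot("wrist");j=snapshot("scene")
o=np.zeros((600,800,3),np.uint8);o[:360,:480]=cv2.resize(i,(480,360))
o[:300,480:]=cv2.resize(j[240:390,180:340],(320,300),interpolation=2);cv2.imwrite("pics/w3.png",o[:360,:,::-1])
E
```

```text
4.825 [ 0.44508936 -0.24752824  0.03474539] [-0.28207865  0.18587646 -0.93097349] [0.01586088 0.03372769 0.01894839] 0.3338793740057315
```

View pics/w3.png

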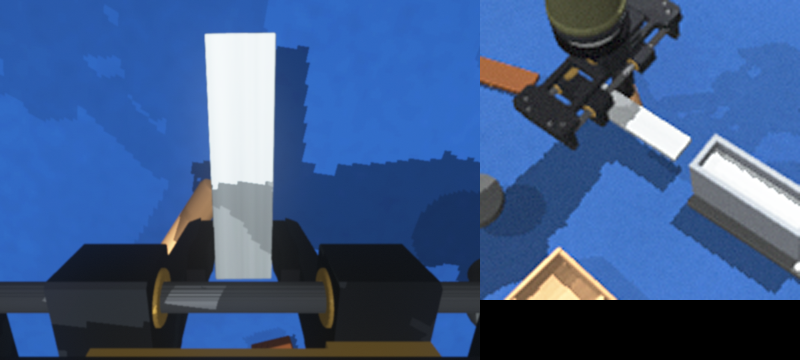

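Coupon is out, held between the fingertips; the stack looks still in place. Check its tilt, and centre relative to the TCP.

```bash
python3 - <<'E'
from h import *
cp=camera_params("wrist"); s=get_state(); c=np.array([(273,45),(367,44),(363,369),(288,371)],float)
for z in(.035,.039,.043,.047,.051):
    a=cast(cp,c,z);print(z,np.linalg.norm(a[0]-a[1]),np.linalg.norm(a[2]-a[3]),np.linalg.norm((a[0]+a[1]-a[2]-a[3])/2),(a.mean(0)-s["tool_pos"]))
a=cast(cp,c,.043);v=a[0]+a[1]-a[2]-a[3];print(np.degrees(np.arctan2(v[1],v[0])))
E
```

```text
0.035 0.030945198779553453 0.03162049191230665 0.124772496700897 [0.0366164 0.0059214 0.0002614]
0.039 0.030091720886913812 0.030748389231894158 0.12133123370232057 [0.0377043  0.00611222 0.0042614 ]
0.043 0.029238242994274122 0.02987628655148172 0.11788997070374403 [0.03879221 0.00630303 0.0082614 ]
0.047 0.028384765101634457 0.02900418387106921 0.11444870770516766 [0.03988011 0.00649384 0.0122614 ]
0.051 0.027531287208994837 0.028132081190656782 0.11100744470659109 [0.04096801 0.00668466 0.0162614 ]
11.178622841259207
```

Emit:
carry_out:
  offset:
    - [0,0,0.02]
    - [0,0,0.04]
    - [0,0.02,0.04]
    - [0,0.04,0.02]
    - [0,0.05,0]
    - [0,0.05,0]
    - [0,0.05,0]
    - [0.01,0.05,0]
  twist: [0,0,0,0,0,0,0,0]

```text
clock: 5.92
tool_pos: [0.4539, 0.0141, 0.1548]
eef_rot: [0.543, -0.454, 0.453, -0.542]
contact_force: [1.3, -0.2, -1.1]
opening: 0.336
```

Emit:
carry_out:
  offset:
    - [0.01,0.05,0]
    - [0.01,0.05,0]
    - [0.01,0.05,0]
    - [0.01,0.05,0]
    - [0.005,0.045,0]
    - [0.002,0.03,0]
    - [0,0.012,0]
    - [0,0,0]
  twist: [0.5,1,1,1,0,0,0,0]

```text
clock: 6.92
tool_pos: [0.501, 0.2994, 0.1546]
eef_rot: [0.556, -0.437, 0.437, -0.556]
contact_force: [0.2, -0.3, -0.7]
opening: 0.337
```

```bash
python3 - <<'E'
from h import *
s=get_state();print(s["clock"],s["tool_pos"],s["contact_force"],s["moment"],s["opening"],R.from_quat(s["eef_rot"]).as_matrix()[:,0])
cp=camera_params("wrist");i=snapshot("wrist")
np.save("w4cp.npy",cp,allow_pickle=True);cv2.imwrite("pics/w4.png",i[:,:,::-1])
E
```

```text
6.925 [0.50100744 0.29941871 0.15456767] [ 0.19591715 -0.29422131 -0.67493639] [-0.01180476  0.07277014  0.00125501] 0.3371927946712698 [ 2.37559437e-01 -9.71372911e-01  4.25647416e-04]
```

View pics/w4.png

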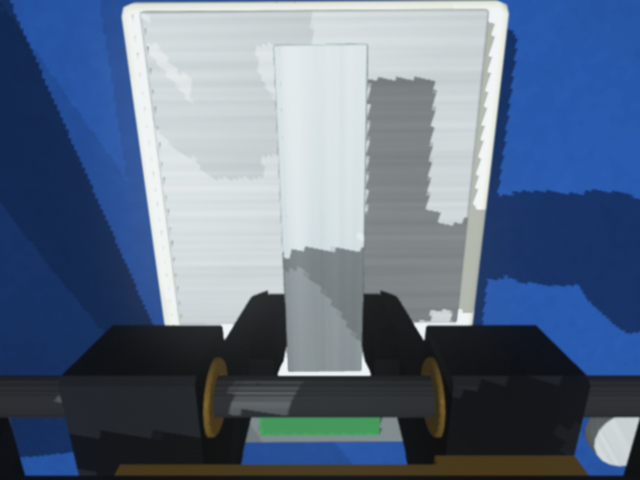

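```bash
python3 - <<'E'
from h import *
np.set_printoptions(precision=4,suppress=True)
cp=np.load("w4cp.npy",allow_pickle=True).item()
a=cast(cp,[(141,12),(488,10),(462,322),(178,325)],.084);print(a)
v=a[0]-a[1];y=v/np.linalg.norm(v);print(np.linalg.norm(v),np.degrees(np.arctan2(v[1],v[0]))-90)
v=a[0]+a[1]-a[2]-a[3];th=np.arctan2(v[1],v[0]);print(np.degrees(th),np.linalg.norm(v)/2)
print("pan",(a[0]+a[1])/2-.085*np.array([np.cos(th),np.sin(th),0]))
c=cast(cp,[(274,45),(368,44),(362,371),(288,371)],.1625);v=c[0]+c[1]-c[2]-c[3]
print("coupon",c.mean(0),np.degrees(np.arctan2(v[1],v[0])))
E
```

```text
[[0.6011 0.4131 0.084 ]
 [0.6416 0.2519 0.084 ]
 [0.4805 0.2075 0.084 ]
 [0.4377 0.3734 0.084 ]]
0.1661149205122108 14.09252849675174
14.517030801658654 0.1676251173446528
pan [0.539  0.3112 0.084 ]
coupon [0.539  0.3079 0.1625] 14.451539071455537
```

Emit:
carry_out:
  offset:
    - [0,0.002,-0.02]
    - [0,0,-0.025]
    - [0,0,-0.013]
    - [0,0,-0.006]
    - [0,0,-0.002]
    - [0,0,0]
    - [0,0,0]
  twist: [0,0,0,0,0,0,0]

```text
clock: 7.85
tool_pos: [0.5017, 0.3016, 0.0893]
eef_rot: [-0.556, 0.437, -0.437, 0.556]
contact_force: [0.1, -0.1, -0.7]
opening: 0.333
```

Emit:
carry_out:
  offset:
    - [0,0,-0.001]
    - [0,0,-0.001]
    - [0,0,0]
  twist: [0,0,0]

```text
clock: 8.22
tool_pos: [0.5013, 0.3014, 0.0867]
eef_rot: [0.556, -0.437, 0.437, -0.556]
contact_force: [-0.2, -0.3, -0.4]
opening: 0.331
```

Emit:
carry_out:
  offset:
    - [0,0,-0.001]
    - [0,0,0]
    - [0,0,0]
  twist: [0,0,0]

```text
clock: 8.6
tool_pos: [0.5014, 0.3014, 0.0857]
eef_rot: [0.556, -0.437, 0.437, -0.556]
contact_force: [0.2, -0.5, -1.3]
opening: 0.332
```

Emit:
carry_out:
  offset:
    - [0,0,-0.0005]
    - [0,0,0]
    - [0,0,0]
  twist: [0,0,0]

```text
clock: 8.98
tool_pos: [0.5014, 0.3014, 0.0852]
eef_rot: [0.556, -0.437, 0.437, -0.556]
contact_force: [0.6, -0.4, -1.0]
opening: 0.336
```

Emit:
carry_out:
  offset:
    - [0,0,-0.0005]
    - [0,0,0]
    - [0,0,0]
  twist: [0,0,0]

```text
clock: 9.35
tool_pos: [0.5014, 0.3014, 0.0847]
eef_rot: [-0.556, 0.437, -0.437, 0.556]
contact_force: [0.5, 0.2, -1.1]
opening: 0.335
```

Emit:
carry_out:
  offset:
    - [0,0,-0.0005]
    - [0,0,0]
    - [0,0,0]
  twist: [0,0,0]

```text
clock: 9.72
tool_pos: [0.5014, 0.3014, 0.0845]
eef_rot: [-0.556, 0.437, -0.437, 0.556]
contact_force: [-0.9, -0.7, 2.6]
opening: 0.335
```

```bash
python3 - <<'E'
from plant import *
s=get_state();print(s["contact_force"],s["moment"],s["tool_pos"])
E
```

```text
[-0.86984277 -0.65420542  2.62771642] [-0.0949646   0.21706684  0.01518276] [0.50144453 0.30140839 0.08453239]
```

Contact felt (force went from −1 to +2.6 N). Release.

Emit:
carry_out:
  offset:
    - [0,0,0]
    - [0,0,0]
    - [0,0,0]
  twist: [0,0,0]
  newtons: 5

```text
clock: 10.1
tool_pos: [0.5015, 0.3015, 0.0845]
eef_rot: [-0.556, 0.437, -0.437, 0.556]
contact_force: [-1.1, -0.7, 5.2]
opening: 0.344
```

Emit:
carry_out:
  offset:
    - [0,0,0]
    - [0,0,0]
    - [0,0,0]
    - [0,0,0]
  twist: [0,0,0,0]
  grip: 0.05

```text
clock: 10.6
tool_pos: [0.5018, 0.3025, 0.0845]
eef_rot: [-0.555, 0.437, -0.437, 0.557]
contact_force: [-0.9, 3.0, 5.3]
opening: 0.565
```

Emit:
carry_out:
  offset:
    - [0,0,0.01]
    - [0,0,0.03]
    - [0,0,0.03]
    - [0,0,0.03]
    - [0,0,0.02]
    - [0,0,0]
    - [0,0,0]
  twist: [0,0,0,0,0,0,0]

```text
clock: 11.48
tool_pos: [0.5008, 0.3004, 0.2033]
eef_rot: [0.557, -0.437, 0.437, -0.555]
contact_force: [-0.5, -0.3, -1.0]
opening: 0.568
```

```bash
python3 - <<'E'
from h import *
s=get_state();print(s["clock"],s["tool_pos"],s["contact_force"],s["opening"])
cp=camera_params("wrist");i=snapshot("wrist");j=snapshot("scene")
np.save("w5cp.npy",cp,allow_pickle=True)
o=np.zeros((600,800,3),np.uint8);o[:360,:480]=cv2.resize(i,(480,360))
o[:240,480:]=cv2.resize(j[110:230,340:500],(320,240),interpolation=2);o[240:540,480:]=cv2.resize(j[240:390,220:380],(320,300),interpolation=2)
cv2.imwrite("pics/w5.png",o[:,:,::-1])
E
```

```text
11.475 [0.50075889 0.30041608 0.20329631] [-0.46113485 -0.30488042 -0.97446644] 0.5680021225486045
```

View pics/w5.png

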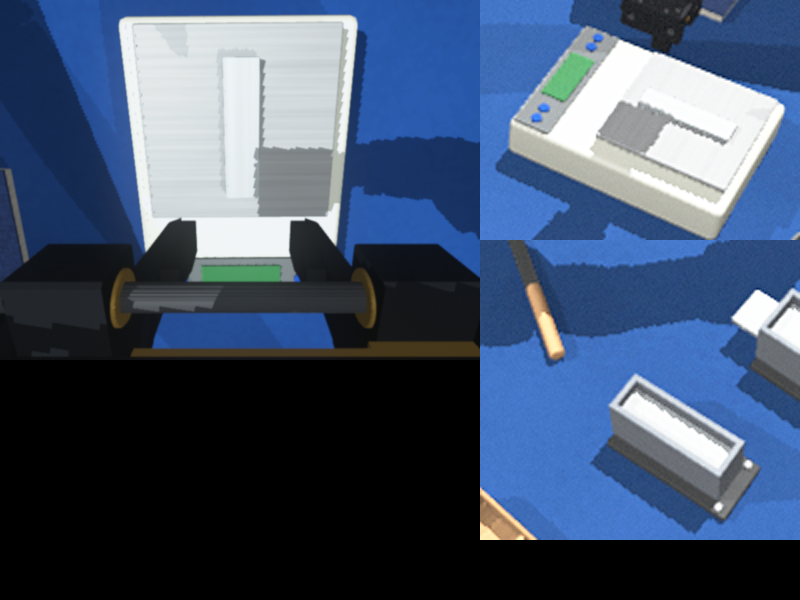

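The coupon lies flat near the pan's middle, and the rest of the stack is in its magazine with no stub protruding. Quantify the centring.

```bash
python3 - <<'E'
from h import *
cp=np.load("w5cp.npy",allow_pickle=True).item()
p=cast(cp,np.array([(132,24),(343,23),(330,216),(148,218)])/.75,.084)
c=cast(cp,np.array([(222,57),(260,57),(263,197),(226,199)])/.75,.092)
for a in(p,c):
    v=a[0]+a[1]-a[2]-a[3];print(a.mean(0),np.degrees(np.arctan2(v[1],v[0])),np.linalg.norm(v)/2,np.linalg.norm(a[0]-a[1]))
E
```

```text
[0.53983279 0.31286722 0.084     ] 13.880288119212798 0.16719938594199654 0.16723391835066342
[0.53940535 0.30864739 0.092     ] 15.127831568640888 0.11938645063458087 0.030111012663547793
```

Within about 4 mm of the middle by the wrist view, and the gripper is 11 cm clear. Handing in.

```bash
python3 -c "
from plant import *
print(job.finish_job())"
```

```text
the job is handed in; nothing more can be done
None
```

I pulled the bottom coupon of the narrower stack about 110 mm straight out by its protruding end. I then lowered it onto the pan in 0.5 to 1 mm steps until I felt a light touch of about 3.5 N, released it, and backed off about 12 cm. The job was handed in at about 11.6 s on the robot's clock.

**Last checks:**
- **Coupon on the pan:** it lies flat, about 4 mm from the middle by the last wrist view, which also puts it about 1° off the pan's axes. Earlier estimates of the pan centre differed from this one by 2–4 mm, so the offset is no more certain than that.
- **Rest of the stack:** it is still in its magazine, with nothing sticking out at the front.
- **Fingertips:** they were nearly level with the coupon's underside. They probably touched the pan lightly at release, when the force read about 5 N (well under the limits). One fingertip also moved the wrist about 1 mm as it opened.

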